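# Unlock the carver's tool chest and hold its sprung lid

### The job

Unlock the green tool chest by pushing the blue pad of its spring ejector fully in, so that the orange lock bar drops into the grey catch tray, and let the pad spring back; do not touch the lock bar itself. Then take the steel bar handle of the lid, raise the lid past its balance point (its yellow pointer clearly past the red mark on the quadrant), ease it back and finish while gripping the handle, holding the lid still with the pointer inside the green band just below the red mark. Never let the lid spring fully open, and leave the other things on the bench where they are.

Things in the scene. Friction and masses are not known exactly. Their poses are not given: they have to be found in the camera images.
- chest: Fixed green tool chest: box 180 (x) x 280 (y) x 90 mm with an 8 mm plywood lid (top at 99 mm). Origin: centre of its underside, on the bench; x points from the handle side to the hinge side, y to its left, z up. The lock is on its right side (-y), the quadrant on its left.
- lid (a joint): Lid angle in rad: 0 shut, grows as it opens up and away from the robot, stop at 1.6. A gas strut on the left goes over centre: it pushes the lid shut below the balance point 1.05 and flings it open above. Lift at the handle: 4 to 5 N up to 0.5 rad, then falling to 0 at 1.05; 1.3 N at 0.15 rad to either side. It rests by itself only shut or fully open. The lock bar blocks it.
- lid_hinge (a point): Middle of the lid's hinge line, which is parallel to the chest's y axis, 95 mm above the bench and 90 mm behind (+x) the chest's origin.
- lid_handle (a point): Round steel bar handle, 12 mm diameter, 130 mm long along its y, in the lid's plane. Origin: mid bar, 228 mm from the hinge line; its x points to the hinge. Gap of 42 mm between bar and lid edge, nothing below: pinch it from above, one finger before and one behind it; it can turn between the pads as the lid swings. End arms of 10 mm diameter at y = +/-65 mm.
- ejector (a joint): Travel of the ejector slide in m: 0 home, 0.066 fully pressed, moving along the chest's +x. Its spring resists with 2 N at home to 7 N fully pressed and pushes it back home when let go. The lock bar drops clear of the tunnel at about 0.06.
- ejector_pad (a point): Centre of the front face of the blue ejector pad, which faces the chest's -x (the robot), 40 mm wide, 55 mm tall, 10 mm thick, centre 115 mm above the bench. It is pushed along the chest's +x; free space in front of and above it. Moves with the slide.
- lock_bar: Loose orange lock bar, 76 (x) x 22 x 18 mm, about 80 g. Origin: centre of its underside. At the start it lies in the tunnel over the lid's tongue; its rear end is pushed by the ejector along the chest's +x and it falls about 50 mm into the catch tray.
- tray (a point): Centre of the inner floor of the grey catch tray, inside 104 x 65 mm, walls 35 mm high.
- glue_jar: white glue jar with blue cap, 90 mm diameter, 130 mm tall, standing to the right of the chest; origin at the centre of its underside. Leave alone.
- offcut: pale wood offcut, 120 x 50 x 40 mm, lying to the left of the chest; origin at the centre of its underside. Leave alone.
- medallion: round carved wooden medallion with a wheel relief, 185 mm across, 21 mm thick; origin at the centre of its underside. Leave alone.
- bench_plane: metal hand plane, 240 x 60 mm, about 110 mm tall with its wooden handle; origin at the centre of its sole. Leave alone.
- gouge_a: carving gouge with dark brown handle, 220 mm long along its x, 29 mm thick; origin under its middle. Leave alone.
- gouge_b: carving gouge with reddish handle, 220 mm long along its x, 29 mm thick; origin under its middle. Leave alone.
- mallet: square-headed wooden mallet, 240 mm long along its x (head at +x), 100 mm wide, 55 mm tall; origin under its middle. Leave alone.
- tunnel (a point): Centre of the top of the dark steel lock tunnel, at chest x = 1, y = -172, z = 127 mm; the tunnel is 30 mm long (x) and 35 wide. In line along chest x from the front: blue ejector pad, rod, guide, gap where a steel tongue of the lid lies under the lock bar, tunnel, catch tray.
- red_mark (a point): Red mark on the white quadrant arc left of the chest (150 mm radius about the hinge, chest y = 174 to 190 mm, top at z = 257 mm). It marks the balance point, lid angle 1.05 rad. Just below it is the green band, 0.80 to 1.025 rad. A yellow pointer on the lid's left edge runs along the arc.

How it is judged:
By the outcome, as a careful person would: the job done as asked, in the order asked, and still so for the second after the job is handed in, while the arm keeps its last pose, push and grip.
It also fails if it takes over 58 s, if anything falls off the work surface, if the arm or the gripper's body presses on something with over 40 N, if the wrist force passes 120 N, or if a joint passes its speed limit or range.

### The arm

A 7-joint arm with a two-finger parallel gripper is mounted at the origin on the work surface. World frame = base frame: x ahead of the robot, y to its left, z up, the work surface at z = 0. Lengths are in m, angles in rad, forces in N, time in s.
With the tool pointing down it reaches from about 0.425 to 1.025 m from the base axis. Payload 3.6 kg.
Tool frame: the origin (TCP) lies midway between the tips of the shut fingers; the grasp point (between the pads) lies 19 mm behind it; x points along the fingers, y is the direction in which the jaws open and shut, and the axes are right-handed (so a half turn about x gives the same grasp; the last joint's range is limited). The gripper opens to 85 mm and grips with 20 to 120 N. Pads are 22 mm wide; open, the fingers measure 114 mm over their backs; the gripper's body (76 mm by 85 mm) begins 54 mm behind the grasp point. The pads swing forward as they close: fully open they stand 13 mm farther back than shut.
Start: joints at [-1.367, 0.591, 0.048, 1.609, -0.033, 0.943, -0.034], TCP at [0.212, 0.693, 0.231] pointing down, gripper open.
Joint ranges: [-2.69, 2.69], [-0.47, 2.24], [-1.27, 1.36], [0.19, 2.51], [-1.53, 4.68], [0.08, 2.07], [-3.09, 3.09]. Speed limits (rad/s): [2.57, 2.57, 3.14, 3.14, 3.14, 3.14, 3.14].

### API

Orientations are given as a rotation vector (axis times angle).
In Python, from bench import arm gives the robot as it stands.
- The arm moves only by the tool drive_tool, never from a script. Its argument "motion" is a list of rows, each a list of 2 entries, a list of its own where there are three numbers: the shift along the tool's x, y, z in mm, then the turn about the tool's x in rad. A call has 1 to 12 rows; each row shifts and turns the commanded pose from where the row before left it, along the tool's axes as they then stand; what a row does not reach is not made up. A row lasts 1/12 s, in which the tool goes at most 41.7 mm and 7.16 degrees, less where a joint would pass 70% of its speed; a pose out of reach is approached as far as the arm can. A call is refused whole if a number of a shift passes 41.7 or a number of a turn 0.125, either way. A call with a gripper value outside its range is refused whole. "claw" is the closure, from -1 (fully open) to 1 (shut), set as the call begins (left out, the last holds). The fingers move at their own pace and stop on an object; "squeeze" is the grip in N (left out, the last holds). Time passes only in rows, so rows that do not move let the fingers close. It gives the time, the measured TCP pose, the force and the opening at its end, in the units of the state.
- arm.get_obs(): the state, without advancing time (a new reading comes with each control period).
- arm.read_camera(name): name is "side" or "top" or "wrist"; returns a dict with "color" (480x640x3 uint8, blue, green, red), "vertical_fov" (degrees; the focal length in pixels is half the picture's height over the tangent of half this angle, whatever the lens; pixels are square), "cx", "cy" (the principal point, pixels), "distortion" ([k1, k2, p1, p2, k3] as OpenCV has them; the pictures are not rectified), "eye" and "attitude" of the camera in the world; the wrist camera has in their place "hand_eye" (4x4, takes a point from camera to tool coordinates, whose origin is the TCP and whose axes are the tool frame's). Camera axes: x right, y down, z forward; pixel columns grow to the right and rows downward; lengths in m; the calibration is good to about 2 mm. A picture is of the moment at which its call begins: read the wrist's pose just before it. There is no depth.
- arm.close_job(): hands the job in, once; it reports no verdict.
The state is a dict: "time": time; "joint_positions": joint angles; "qd": joint speeds; "tau": joint torques, N m; "position": TCP position; "eef_rot": TCP orientation; "contact_force": force on the tool from outside, world axes, zero at the start; "ft_torque": the same for the moment, N m; "grip_width": finger opening in m.
Only numpy, scipy, OpenCV 4.12 (cv2) and the standard library are available. Lean on these libraries where they do the work, as an engineer would, in place of code of your own. Each camera call takes 0.05 s, during which the arm holds its last target. There are 200 camera calls.

## Working session

There is one attempt and no reset: what is moved stays moved. The work goes in short steps, Python scripts to look and compute and a tool call to move; the robot and the scene stay as the last step left them, time stands still between calls to the robot, and variables do not carry over. Pictures are saved under pics/ and viewed, about 8 in all and at most 12, crops included, and the job is handed in when it is done.

Besides the shell and the picture viewer there is one more tool, called after ">>>" in YAML: its name, and indented under it one key for each argument. drive_tool: Moves the arm, as the interface text tells. Its arguments: {"type":"object","properties":{"motion":{"type":"array"},"claw":{"type":"number"},"squeeze":{"type":"number"}},"required":["motion"]}

```bash
mkdir -p pics; ls; cat > h.py <<'E'
import numpy as np,cv2,pickle
from scipy.spatial.transform import Rotation as R
def grab(arm,n,tag):
    o=arm.get_obs();c=arm.read_camera(n);pickle.dump((o,c),open(f'pics/{tag}.pkl','wb'));cv2.imwrite(f'pics/{tag}.png',c['color']);return o,c
def rot(a):
    a=np.array(a,float)
    return a if a.shape==(3,3) else R.from_rotvec(a).as_matrix()
def pose(o,c):
    if 'hand_eye' in c:
        T=np.eye(4);T[:3,:3]=rot(o['eef_rot']);T[:3,3]=o['position'];T=T@np.array(c['hand_eye']);return T[:3,:3],T[:3,3]
    return rot(c['attitude']),np.array(c['eye'])
def K(c):
    f=240/np.tan(np.radians(c['vertical_fov'])/2);return np.array([[f,0,c['cx']],[0,f,c['cy']],[0,0,1.]])
def rays(oc,px):
    o,c=oc;A,e=pose(o,c)
    u=cv2.undistortPoints(np.array(px,float).reshape(-1,1,2),K(c),np.array(c['distortion'],float)).reshape(-1,2)
    return e,np.c_[u,np.ones(len(u))]@A.T
def plane(oc,px,z):
    e,d=rays(oc,px);return e+d*((z-e[2])/d[:,2])[:,None]
def proj(oc,P):
    o,c=oc;A,e=pose(o,c);p=(np.array(P,float).reshape(-1,3)-e)@A
    return cv2.projectPoints(p,np.zeros(3),np.zeros(3),K(c),np.array(c['distortion'],float))[0].reshape(-1,2)
def load(t): return pickle.load(open(f'pics/{t}.pkl','rb'))
E
python3 - <<'E'
from bench import arm
from h import *
for n in('top','side'):
    o,c=grab(arm,n,n+'0');print({k:v for k,v in c.items() if k!='color'})
print(o)
E
```

```text
pics
{'vertical_fov': 52.3122096007253, 'cx': 316.16259583946635, 'cy': 239.4304604258897, 'distortion': array([-0.03993288,  0.        ,  0.        ,  0.        ,  0.        ]), 'eye': array([ 0.3544764 , -0.05023071,  1.46570476]), 'attitude': array([-2.11428151,  2.17119881, -0.16554524])}
{'vertical_fov': 53.72992656456075, 'cx': 321.94282514273215, 'cy': 236.85983510395863, 'distortion': array([-0.10755407,  0.        ,  0.        ,  0.        ,  0.        ]), 'eye': array([ 0.52085279, -0.92475223,  1.16354144]), 'attitude': array([-2.43281002,  0.09326274, -0.02884394])}
{'time': 0.05, 'joint_positions': array([-1.36746761,  0.59208333,  0.04828912,  1.60979608, -0.03328582,
        0.94268602, -0.03365906]), 'qd': array([ 0.00054738, -0.00159753,  0.00115449, -0.00043322, -0.00153484,
        0.0010242 ,  0.00085768]), 'tau': array([ 3.76373340e-03, -5.50446832e+01,  1.55414354e+00, -1.99018550e+01,
        9.65639338e-03,  4.12944370e-03, -2.31061830e-05]), 'position': array([0.21180836, 0.69252981, 0.23017629]), 'eef_rot': array([ 0.23116942,  1.55841775, -0.23457233]), 'contact_force': array([ 0.17544592, -0.81850622,  0.18827757]), 'ft_torque': array([ 0.00359685,  0.00607797, -0.04779221]), 'grip_width': 0.0853884647582736}
```

View pics/top0.png

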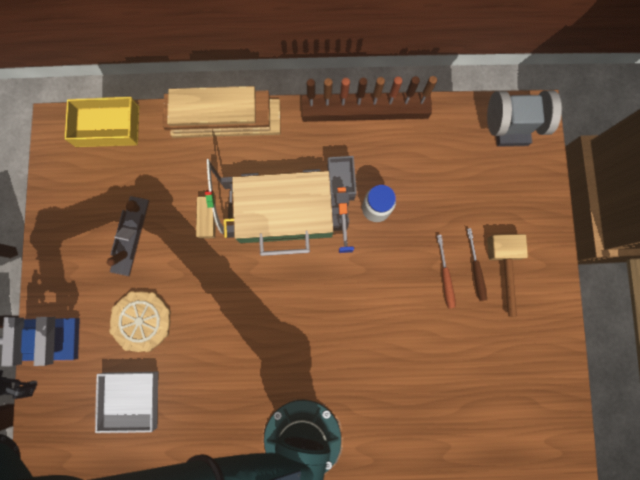

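View pics/side0.png

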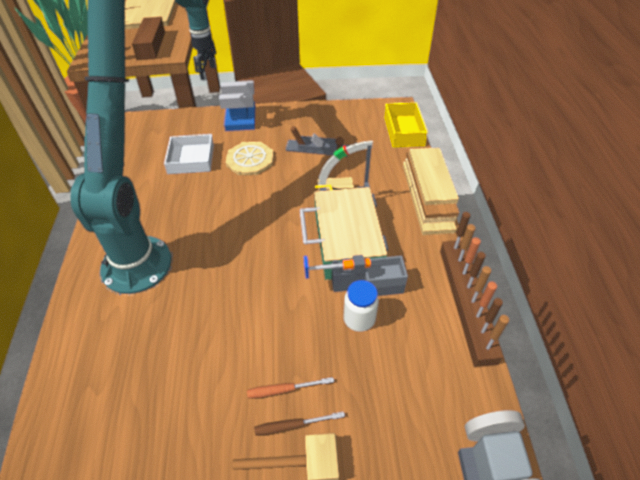

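```bash
python3 - <<'E'
from h import *
a=load('top0')[1]['color'][140:270,190:400]; b=load('side0')[1]['color'][130:310,290:420]
cv2.imwrite('pics/crop1.png',np.vstack([cv2.resize(a,None,fx=3.8,fy=3.8,interpolation=2)]))
t=load('top0')
p=plane(t,[(232,178),(329,171),(333,234),(236,241)],.099);print(p.round(3))
print('handle',plane(t,[(262,252.5),(309,249)],.095).round(3))
# blue pad masks
for n in('top0','side0'):
    oc=load(n);h=cv2.cvtColor(oc[1]['color'],cv2.COLOR_BGR2HSV)
    for nm,lo,hi in(('blue',(105,120,60),(130,255,255)),('orange',(3,180,140),(14,255,255)),('red',(0,180,100),(3,255,255)),('green',(50,150,60),(75,255,255))):
        m=cv2.inRange(h,lo,hi);k,_,s,ce=cv2.connectedComponentsWithStats(m)
        print(n,nm,[(s[i].tolist(),ce[i].round(1).tolist()) for i in range(1,k) if s[i,4]>12])
E
```

```text
[[ 0.75   0.183  0.099]
 [ 0.764 -0.098  0.099]
 [ 0.579 -0.104  0.099]
 [ 0.566  0.172  0.099]]
handle [[ 0.532  0.099  0.095]
 [ 0.538 -0.034  0.095]]
top0 blue [([368, 185, 27, 27, 553], [381.0, 198.0]), ([340, 247, 13, 5, 50], [346.0, 248.8]), ([54, 319, 21, 40, 531], [66.9, 340.2]), ([21, 321, 14, 39, 440], [27.7, 340.6])]
top0 orange [([339, 188, 6, 4, 18], [341.3, 189.2]), ([340, 204, 6, 9, 53], [342.5, 208.1])]
top0 red []
top0 green []
side0 blue [([225, 107, 30, 23, 584], [239.5, 118.5]), ([304, 257, 4, 20, 46], [305.9, 265.8]), ([347, 280, 31, 27, 640], [361.9, 292.8])]
side0 orange []
side0 red []
side0 green [([334, 148, 11, 10, 68], [339.2, 152.8])]
```

View pics/crop1.png

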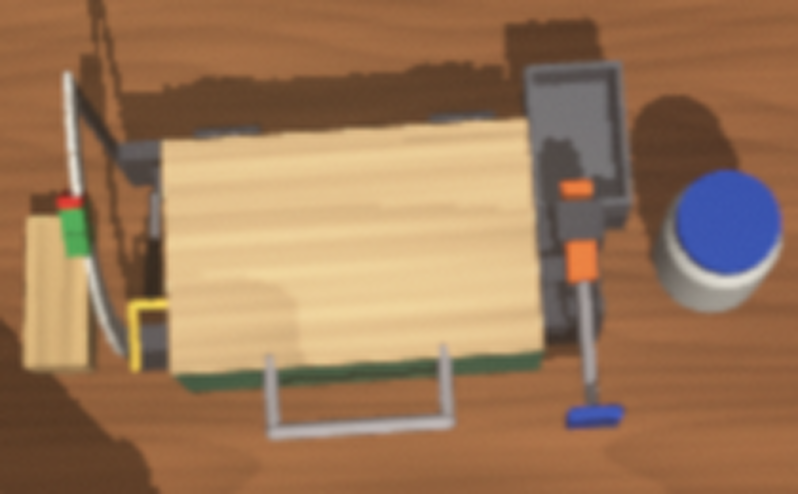

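```bash
python3 - <<'E'
from h import *
t=load('top0');s=load('side0')
cr=lambda L:[(190+x/3.8-.37,140+y/3.8-.37) for x,y in L]
lid=cr([(162,140),(527,118),(542,350),(169,374)]); hd=cr([(272,431),(447,421)])
W=np.r_[plane(t,lid,.099),plane(t,hd,.095)]
Lc=np.array([[.09,.14],[.09,-.14],[-.09,-.14],[-.09,.14],[-.138,.065],[-.138,-.065]])
A=Lc-Lc.mean(0);B=W[:,:2]-W[:,:2].mean(0)
th=np.arctan2((A[:,0]*B[:,1]-A[:,1]*B[:,0]).sum(),(A*B).sum())
Rm=np.array([[np.cos(th),-np.sin(th)],[np.sin(th),np.cos(th)]]);c=W[:,:2].mean(0)-Rm@Lc.mean(0)
print('chest',c,th);print('res mm',((W[:,:2]-(Lc@Rm.T+c))*1000).round(1))
T=lambda x,y,z:np.r_[Rm@[x,y]+c,z]
# pad by ray along two views
def tri(p1,p2):
    e1,d1=rays(t,[p1]);e2,d2=rays(s,[p2]);d1=d1[0];d2=d2[0]
    q=np.linalg.lstsq(np.c_[d1,-d2],e2-e1,rcond=None)[0];a=e1+q[0]*d1;b=e2+q[1]*d2;return (a+b)/2,np.linalg.norm(a-b)
P,g=tri((346,248.8),(305.9,265.8));print('pad tri',P,g)
loc=lambda P:Rm.T@(P[:2]-c)
print('pad local',loc(P),'pad top plane',[loc(x) for x in plane(t,[(346,248.8)],.142)])
print('orange',[loc(x) for x in plane(t,cr([(565,241),(597,241),(568,281),(597,279)]),.127)])
m=s[1]['color'].copy()
pts=[T(x,y,.099) for x,y in Lc[:4]]+[T(-.138,.065,.095),T(-.138,-.065,.095),T(.001,-.172,.127),T(.018,-.172,.03)]
for q in proj(s,pts):cv2.circle(m,tuple(int(round(v)) for v in q),1,(255,0,255),-1)
cv2.imwrite('pics/crop2.png',cv2.resize(m[130:310,280:420],None,fx=3.3,fy=3.3,interpolation=2))
cv2.imwrite('pics/crop2.png',cv2.resize(m[170:310,280:420],None,fx=4.2,fy=4.2,interpolation=2))
E
```

```text
chest [0.66998731 0.0404349 ] 0.03451723364072727
res mm [[-0.1 -1.2]
 [-0.   0.4]
 [ 0.4  0.9]
 [-0.7 -0.3]
 [ 0.4  0.3]
 [-0.  -0.2]]
pad tri [ 0.53203253 -0.13745292  0.12177806] 0.0007919739976461189
pad local [-0.14401158 -0.17302098] pad top plane [array([-0.14624554, -0.17157668])]
orange [array([-0.01387303, -0.1602108 ]), array([-0.0153082 , -0.18378941]), array([-0.04405784, -0.16036176]), array([-0.04385843, -0.1817625 ])]
```

View pics/crop2.png

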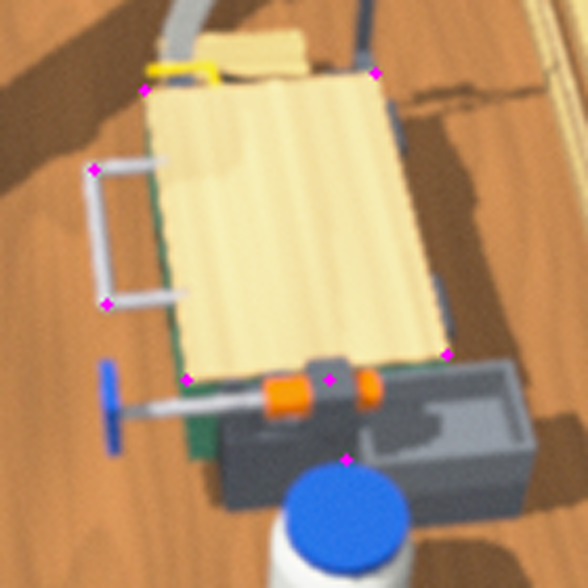

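```bash
cat >> h.py <<'E'
TH=.0345;C=np.array([.670,.0404])
RM=np.array([[np.cos(TH),-np.sin(TH)],[np.sin(TH),np.cos(TH)]])
def W(x,y,z): return np.r_[RM@[x,y]+C,z]
def toL(P): return np.r_[RM.T@(np.array(P)[:2]-C),P[2]]
def todo(o,tgt):  # shift in tool mm, yaw
    M=rot(o['eef_rot']);return (M.T@(np.array(tgt)-o['position'])*1000).round(1)
E
python3 - <<'E'
from h import *
o,_=load('side0');M=rot(o['eef_rot']);print(M.round(3))
cx=np.r_[RM@[1,0],0];l=M.T@cx
print('turn about tool x so tool y = +/-chest x',np.arctan2(l[2],l[1]),np.arctan2(-l[2],-l[1]))
for g in[(.44,.15,.21),W(-.2,-.172,.2)]:print(g,todo(o,g))
print('jar',toL(plane(load('top0'),[(381,198)],.13)[0]))
E
```

```text
[[-0.001  0.292  0.956]
 [-0.002  0.956 -0.292]
 [-1.    -0.002  0.   ]]
turn about tool x so tool y = +/-chest x 1.23960766940579 -1.901984984184003
(0.44, 0.15, 0.21) [  21.2 -452.1  376.8]
[ 0.47605184 -0.13839628  0.2       ] [  31.8 -717.3  495.6]
jar [-0.00734062 -0.28051573  0.13      ]
```

>>> drive_tool:
  motion:
    - [[0, 0, 0], 0.124]
    - [[0, 0, 0], 0.124]
    - [[0, 0, 0], 0.124]
    - [[0, 0, 0], 0.124]
    - [[0, 0, 0], 0.124]
    - [[0, 0, 0], 0.124]
    - [[0, 0, 0], 0.124]
    - [[0, 0, 0], 0.124]
    - [[0, 0, 0], 0.124]
    - [[0, 0, 0], 0.124]
  claw: 1

```text
time: 0.93
position: [0.2117, 0.6929, 0.2307]
eef_rot: [1.187, 1.222, -1.189]
contact_force: [0.9, -0.9, 0.4]
grip_width: -0.0
```

```bash
cat > st.py <<'E'
from bench import arm
from h import *
import sys
o=arm.get_obs();M=rot(o['eef_rot']);l=M.T@np.r_[RM@[1,0],0]
print('t',o['time'],'L',toL(o['position']).round(4),'F',np.r_[RM.T@o['contact_force'][:2],o['contact_force'][2]].round(1),'w',round(o['grip_width'],4),'turn',round(np.arctan2(l[2],l[1]),3),'tilt',M[:,0].round(3))
print('q',o['joint_positions'].round(2))
E
python3 st.py; python3 -c "
from h import *
from bench import arm
print(todo(arm.get_obs(),(.44,.15,.21)),todo(arm.get_obs(),W(-.2,-.172,.2)))"
```

```text
t 0.9333 L [-0.4355  0.6679  0.2307] F [ 0.9 -0.9  0.4] w -0.0 turn -0.006 tilt [-0.    -0.001 -1.   ]
q [-1.58  0.62  0.38  1.62 -0.27  0.96 -1.08]
[ 21.2 213.  549.1] [ 31.5 240.9 838.3]
```

>>> drive_tool:
  motion:
    - [[0, 14, 36], 0]
    - [[0, 14, 36], 0]
    - [[0, 14, 36], 0]
    - [[0, 14, 36], 0]
    - [[0, 14, 36], 0]
    - [[0, 14, 36], 0]
    - [[0, 14, 36], 0]
    - [[0, 14, 36], 0]
    - [[0, 14, 36], 0]
    - [[0, 14, 36], 0]
    - [[0, 14, 36], 0]
    - [[0, 14, 36], 0]

```text
time: 1.93
position: [0.3947, 0.2654, 0.2312]
eef_rot: [1.184, 1.225, -1.184]
contact_force: [-0.3, 0.9, -0.8]
grip_width: 0.0003
```

>>> drive_tool:
  motion:
    - [[0, 14, 36], 0]
    - [[0, 14, 36], 0]
    - [[0, 14, 36], 0]
    - [[0, 2, 36], 0]
    - [[0, 2, 36], 0]
    - [[0, 2, 36], 0]
    - [[0, 2, 36], 0]
    - [[0, 2, 36], 0]
    - [[0, 2, 36], 0]
    - [[0, 0, 0], 0]

```text
time: 2.77
position: [0.4597, -0.0627, 0.232]
eef_rot: [1.191, 1.215, -1.193]
contact_force: [-0.6, -0.3, 0.2]
grip_width: 0.0002
```

```bash
python3 st.py; python3 -c "
from h import *
from bench import arm
print(todo(arm.get_obs(),W(-.2,-.172,.1)))"
```

```text
t 2.7667 L [-0.2137 -0.0958  0.232 ] F [-0.6 -0.3  0.2] w 0.0002 turn -0.012 tilt [ 0.002 -0.004 -1.   ]
q [-0.4   0.29  0.54  2.2  -0.23  0.7   0.32]
[132.3  14.3  75.5]
```

>>> drive_tool:
  motion:
    - [[0, 0, 38], 0]
    - [[0, 2, 38], 0]
    - [[25, 2, 0], 0]
    - [[25, 2, 0], 0]
    - [[25, 2, 0], 0]
    - [[25, 2, 0], 0]
    - [[20, 4, 0], 0]
    - [[12, 0, 0], 0]
    - [[0, 0, 0], 0]
    - [[0, 0, 0], 0]

```text
time: 3.6
position: [0.4756, -0.13, 0.0988]
eef_rot: [1.184, 1.227, -1.185]
contact_force: [-0.5, 0.2, 0.0]
grip_width: -0.0004
```

```bash
python3 st.py; python3 -c "
from h import *
from bench import arm
grab(arm,'side','side1')
o,c=grab(arm,'top','top1')
a=cv2.resize(load('side1')[1]['color'][170:310,270:410],None,fx=2.85,fy=2.85,interpolation=2);b=cv2.resize(c['color'][140:280,270:410],None,fx=2.85,fy=2.85,interpolation=2)
cv2.imwrite('pics/c3.png',np.hstack([a,b]))"
```

```text
t 3.6 L [-0.2001 -0.1636  0.0988] F [-0.5  0.2  0. ] w -0.0004 turn -0.001 tilt [-0.002  0.    -1.   ]
q [-0.09  0.55  0.36  2.23 -0.46  0.43  0.67]
```

View pics/c3.png

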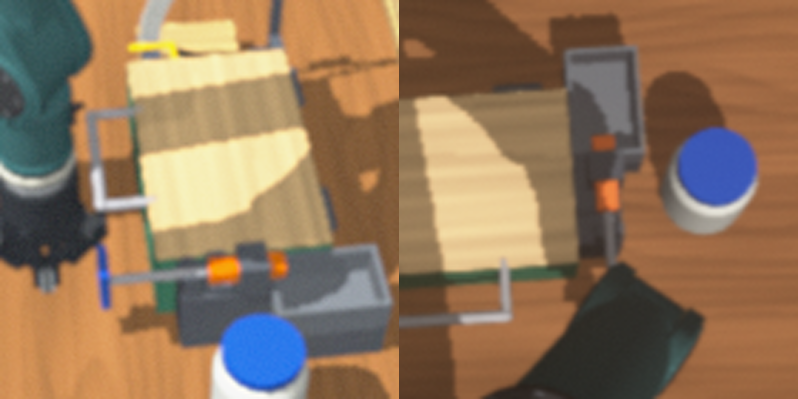

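>>> drive_tool:
  motion:
    - [[0, 10, 8], 0]
    - [[0, 10, 0], 0]
    - [[0, 10, 0], 0]
    - [[0, 8, 0], 0]
    - [[0, 8, 0], 0]
    - [[0, 8, 0], 0]
    - [[0, 8, 0], 0]
    - [[0, 8, 0], 0]
    - [[0, 8, 0], 0]
    - [[0, 8, 0], 0]
    - [[0, 8, 0], 0]
    - [[0, 0, 0], 0]

```text
time: 4.7
position: [0.5699, -0.1354, 0.1003]
eef_rot: [1.183, 1.227, -1.186]
contact_force: [-7.7, -0.9, 10.3]
grip_width: -0.0002
```

```bash
python3 st.py
```

```text
t 4.7 L [-0.1061 -0.1722  0.1003] F [-7.7 -0.7 10.3] w -0.0002 turn -0.0 tilt [-0.002  0.    -1.   ]
q [-0.12  0.63  0.39  2.03 -0.44  0.56  0.61]
```

```bash
python3 -c "
from h import *
from bench import arm
grab(arm,'side','side2')
o,c=grab(arm,'top','top2')
a=cv2.resize(load('side2')[1]['color'][170:310,270:410],None,fx=2.85,fy=2.85,interpolation=2);b=cv2.resize(c['color'][140:280,270:410],None,fx=2.85,fy=2.85,interpolation=2)
cv2.imwrite('pics/c4.png',np.hstack([a,b]))";python3 st.py
```

```text
t 4.8 L [-0.1069 -0.1722  0.1003] F [-7.3 -1.6 10.1] w -0.0001 turn -0.001 tilt [-0.003  0.    -1.   ]
q [-0.12  0.63  0.39  2.03 -0.44  0.56  0.61]
```

View pics/c4.png

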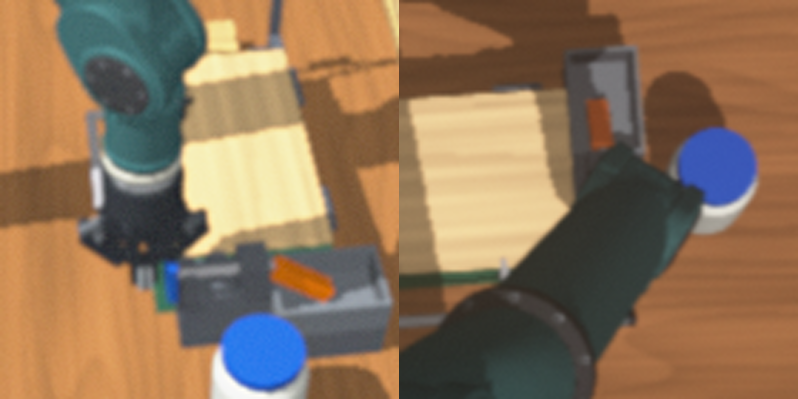

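>>> drive_tool:
  motion:
    - [[-4, 0, 0], 0]
    - [[0, 3, 0], 0]
    - [[0, 3, 0], 0]
    - [[0, 3, 0], 0]
    - [[0, 0, 0], 0]

```text
time: 5.22
position: [0.5758, -0.1343, 0.1036]
eef_rot: [1.182, 1.232, -1.189]
contact_force: [-8.0, -0.6, 9.1]
grip_width: -0.0004
```

```bash
python3 st.py
```

```text
t 5.2167 L [-0.1002 -0.1714  0.1036] F [-8.  -0.3  9.1] w -0.0004 turn -0.001 tilt [-0.008  0.002 -1.   ]
q [-0.13  0.64  0.4   2.01 -0.43  0.58  0.6 ]
```

>>> drive_tool:
  motion:
    - [[0, 3, 0], 0]
    - [[0, 3, 0], 0]
    - [[0, 0, 0], 0]
    - [[0, 0, 0], 0]

```text
time: 5.55
position: [0.5758, -0.1342, 0.1035]
eef_rot: [1.181, 1.241, -1.196]
contact_force: [-18.6, 0.0, 17.3]
grip_width: -0.0001
```

```bash
python3 st.py
```

```text
t 5.55 L [-0.1001 -0.1712  0.1035] F [-18.6   0.6  17.3] w -0.0001 turn -0.002 tilt [-0.018  0.005 -1.   ]
q [-0.13  0.64  0.4   2.   -0.43  0.6   0.6 ]
```

>>> drive_tool:
  motion:
    - [[0, -10, 0], 0]
    - [[0, -10, 0], 0]
    - [[0, -10, 0], 0]
    - [[0, -10, 0], 0]
    - [[0, -10, 0], 0]
    - [[0, -10, 0], 0]
    - [[0, -10, 0], 0]
    - [[0, -10, 0], 0]
    - [[0, -15, 0], 0]
    - [[0, -15, 0], 0]
    - [[-30, -10, 0], 0]
    - [[-30, 0, 0], 0]

```text
time: 6.55
position: [0.4615, -0.1379, 0.1622]
eef_rot: [1.183, 1.231, -1.189]
contact_force: [0.3, 0.4, 0.3]
grip_width: -0.0002
```

>>> drive_tool:
  motion:
    - [[-35, 0, -10], 0]
    - [[0, 0, -38], 0]
    - [[0, 0, -38], 0]
    - [[0, 0, -38], 0]
    - [[0, 0, -30], 0]
    - [[0, 0, 0], 0]
  claw: -1

```text
time: 7.05
position: [0.4606, 0.023, 0.1979]
eef_rot: [1.178, 1.233, -1.173]
contact_force: [0.4, -0.4, -0.1]
grip_width: 0.0725
```

```bash
python3 st.py; python3 -c "
from h import *
from bench import arm
grab(arm,'top','top3');grab(arm,'side','side3')
w=grab(arm,'wrist','wr3')
a=cv2.resize(load('side3')[1]['color'][170:310,270:410],None,fx=2.85,fy=2.85,interpolation=2)
b=cv2.resize(w[1]['color'],(532,399))
m=proj(w,[W(-.138,.065,.095),W(-.138,-.065,.095)]);print(m)
cv2.imwrite('pics/c5.png',np.hstack([a,b])[:, :800])"
```

```text
t 7.05 L [-0.2099 -0.0101  0.1979] F [ 0.4 -0.5 -0.1] w 0.0725 turn 0.011 tilt [ 0.001  0.004 -1.   ]
q [-0.55  0.35  0.52  2.23 -0.3   0.62  0.23]
[[422.37516523 117.77435725]
 [407.95462842 290.25273203]]
```

View pics/c5.png

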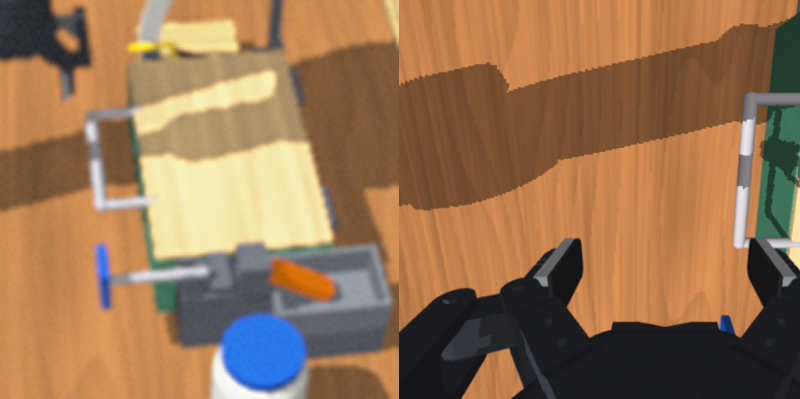

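>>> drive_tool:
  motion:
    - [[0, 24, -10], 0.011]
    - [[0, 24, 0], 0]
    - [[10, 24, 0], 0]
    - [[15, 0, 0], 0]
    - [[0, 0, 0], 0]
    - [[0, 0, 0], 0]
  claw: -0.2

```text
time: 7.7
position: [0.5308, 0.0253, 0.1726]
eef_rot: [1.193, 1.22, -1.197]
contact_force: [-0.2, 0.5, 0.3]
grip_width: 0.0514
```

```bash
python3 st.py; python3 -c "
from h import *
from bench import arm
w=grab(arm,'wrist','wr4');print(proj(w,[W(-.138,.065,.095),W(-.138,-.065,.095)]))
cv2.imwrite('pics/c6.png',w[1]['color'])
for n in('top3','side3'):
    oc=load(n);h=cv2.cvtColor(oc[1]['color'],cv2.COLOR_BGR2HSV);m=cv2.inRange(h,(3,150,90),(14,255,255));k,_,s,ce=cv2.connectedComponentsWithStats(m)
    print(n,[(s[i].tolist(),ce[i].round(1).tolist()) for i in range(1,k) if s[i,4]>12])
"
```

```text
t 7.7 L [-0.1396 -0.0103  0.1726] F [-0.2  0.5  0.3] w 0.0514 turn -0.015 tilt [-0.003 -0.001 -1.   ]
q [-0.49  0.47  0.48  2.11 -0.36  0.64  0.26]
[[318.72833877 124.65305064]
 [321.51336759 312.25285547]]
top3 [([257, 4, 17, 6, 49], [264.3, 6.4]), ([341, 79, 9, 19, 108], [344.9, 88.3]), ([390, 78, 11, 21, 111], [395.9, 87.7]), ([383, 94, 5, 12, 24], [384.8, 99.8]), ([366, 98, 6, 7, 15], [369.1, 101.2]), ([377, 103, 5, 8, 13], [379.5, 106.9]), ([397, 103, 5, 6, 13], [398.7, 106.2]), ([342, 109, 11, 6, 27], [347.8, 111.5]), ([372, 119, 6, 7, 18], [375.4, 121.6]), ([379, 119, 9, 4, 17], [383.3, 120.1]), ([389, 119, 12, 4, 25], [394.2, 120.2]), ([57, 122, 112, 131, 4767], [111.7, 183.8]), ([398, 123, 25, 13, 76], [409.0, 128.7]), ([432, 124, 6, 6, 13], [434.2, 126.8]), ([438, 124, 9, 6, 19], [441.7, 126.4]), ([416, 131, 23, 19, 60], [425.8, 139.8]), ([415, 140, 7, 9, 17], [417.4, 144.9]), ([443, 147, 7, 10, 24], [445.9, 151.3]), ([290, 150, 307, 330, 52385], [471.7, 358.2]), ([426, 153, 8, 6, 16], [430.5, 155.0]), ([161, 157, 11, 6, 20], [166.2, 159.2]), ([476, 156, 13, 9, 30], [482.9,
[... 2641 characters left out ...]
, 99, 8, 3, 14], [404.4, 99.6]), ([128, 107, 201, 136, 7681], [202.4, 180.5]), ([285, 129, 8, 12, 49], [288.4, 134.1]), ([630, 131, 7, 8, 17], [632.5, 134.1]), ([239, 132, 17, 10, 85], [246.1, 137.0]), ([221, 148, 5, 18, 41], [223.3, 156.2]), ([330, 150, 36, 35, 403], [350.9, 167.9]), ([423, 205, 27, 9, 100], [436.5, 208.6]), ([451, 205, 6, 8, 33], [453.4, 208.4]), ([0, 212, 520, 268, 54620], [240.1, 375.5]), ([414, 222, 4, 7, 14], [415.6, 225.0]), ([467, 226, 6, 4, 15], [470.3, 227.5]), ([309, 235, 8, 3, 15], [312.5, 236.2]), ([464, 239, 16, 24, 176], [471.4, 250.2]), ([365, 261, 22, 14, 76], [375.2, 267.9]), ([479, 283, 17, 24, 187], [487.0, 294.3]), ([500, 316, 8, 7, 23], [503.5, 319.2])]
```

View pics/c6.png

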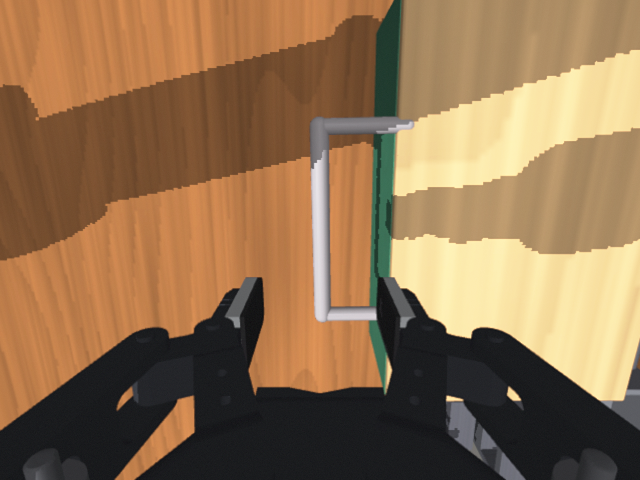

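>>> drive_tool:
  motion:
    - [[20, 1, -10], -0.014]
    - [[25, 0, 0], 0]
    - [[20, 0, 0], 0]
    - [[15, 0, 0], 0]
    - [[10, 0, 0], 0]
    - [[4, 0, 0], 0]
    - [[0, 0, 0], 0]

```text
time: 8.33
position: [0.5322, 0.0368, 0.0792]
eef_rot: [1.182, 1.227, -1.183]
contact_force: [-0.5, 0.1, -0.3]
grip_width: 0.0515
```

```bash
python3 st.py; python3 -c "
from h import *
t=load('top3');s=load('side3')
e1,d1=rays(t,[(339.8,183.1)]);e2,d2=rays(s,[(375.2,267.9)])
q=np.linalg.lstsq(np.c_[d1[0],-d2[0]],e2-e1,rcond=None)[0];print(toL(e1+q[0]*d1[0]),toL(e2+q[1]*d2[0]))"
```

```text
t 8.3333 L [-0.1378  0.0012  0.0792] F [-0.5  0.1 -0.3] w 0.0515 turn 0.002 tilt [-0.001 -0.    -1.   ]
q [-0.4   0.62  0.35  2.15 -0.47  0.44  0.35]
[ 0.05582567 -0.17133765  0.08107244] [ 0.0527719  -0.17154266  0.08026053]
```

```bash
python3 -c "
from h import *
t=load('top3');s=load('side3')
def ends(oc,x0,x1,y0,y1):
    h=cv2.cvtColor(oc[1]['color'],cv2.COLOR_BGR2HSV)[y0:y1,x0:x1];m=cv2.inRange(h,(3,190,60),(16,255,255));k,l,st,_=cv2.connectedComponentsWithStats(m)
    i=1+st[1:,4].argmax();ys,xs=np.nonzero(l==i);r=cv2.minAreaRect(np.c_[xs,ys].astype(np.float32));print(st[i],r)
    b=cv2.boxPoints(r)+[x0,y0];b=sorted(b.tolist(),key=lambda p:p[1] if oc is t else p[0]);return np.mean(b[:2],0),np.mean(b[2:],0)
tf,tr=ends(t,330,352,160,215)
sr,sf=ends(s,358,395,255,285)
for a,b in((tf,sf),(tr,sr)):
    e1,d1=rays(t,[a]);e2,d2=rays(s,[b]);q=np.linalg.lstsq(np.c_[d1[0],-d2[0]],e2-e1,rcond=None)[0];print(a,b,toL(e1+q[0]*d1[0]).round(4),toL(e2+q[1]*d2[0]).round(4))"
```

```text
Traceback (most recent call last):
ValueError: attempt to get argmax of an empty sequence
```

```bash
python3 -c "
from h import *
t=load('top3');s=load('side3')
def ends(oc,x0,x1,y0,y1):
    h=cv2.cvtColor(oc[1]['color'],cv2.COLOR_BGR2HSV)[y0:y1,x0:x1];m=cv2.inRange(h,(0,130,60),(16,255,255));k,l,st,_=cv2.connectedComponentsWithStats(m)
    i=1+st[1:,4].argmax();ys,xs=np.nonzero(l==i);r=cv2.minAreaRect(np.c_[xs,ys].astype(np.float32));print(st[i],r)
    b=cv2.boxPoints(r)+[x0,y0];b=sorted(b.tolist(),key=lambda p:p[1] if oc is t else p[0]);return np.mean(b[:2],0),np.mean(b[2:],0)
tf,tr=ends(t,330,352,160,215)
sr,sf=ends(s,358,395,255,285)
for a,b in((tf,sf),(tr,sr)):
    e1,d1=rays(t,[a]);e2,d2=rays(s,[b]);q=np.linalg.lstsq(np.c_[d1[0],-d2[0]],e2-e1,rcond=None)[0];print(a,b,toL(e1+q[0]*d1[0]).round(4),toL(e2+q[1]*d2[0]).round(4))
cv2.imwrite('pics/c7.png',np.hstack([cv2.resize(t[1]['color'][150:220,310:370],(400,466),interpolation=2),cv2.resize(s[1]['color'][240:300,330:410],(400,466),interpolation=2)]))"
```

```text
[  6  14   9  18 131] ((9.749999046325684, 22.75), (17.5362491607666, 7.49533224105835), 81.8698959350586)
[  7   6  23  14 201] ((17.92465591430664, 13.034246444702148), (23.525270462036133, 9.246251106262207), 20.556045532226562)
[338.50999856 174.06999969] [386.93835449 272.16438293] [ 0.0911 -0.1712  0.054 ] [ 0.0897 -0.1713  0.0536]
[340.98999929 191.43000031] [364.91095734 263.90410972] [ 0.0247 -0.1715  0.1048] [ 0.0214 -0.1717  0.104 ]
```

View pics/c7.png

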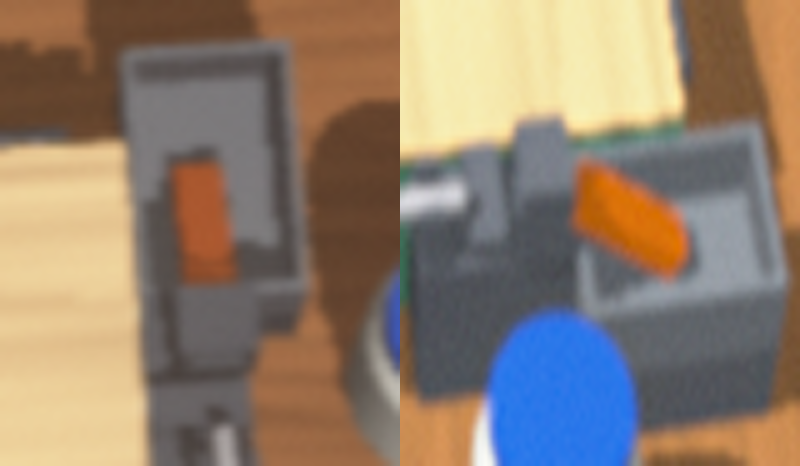

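```bash
python3 -c "
from h import *
for n in('side0','side2','side3'):
    s=load(n);x0,x1,y0,y1=345,400,250,285
    h=cv2.cvtColor(s[1]['color'],cv2.COLOR_BGR2HSV)[y0:y1,x0:x1];m=cv2.inRange(h,(0,130,60),(16,255,255));k,l,st,_=cv2.connectedComponentsWithStats(m)
    i=1+st[1:,4].argmax();ys,xs=np.nonzero(l==i);print(n,st[i],cv2.minAreaRect(np.c_[xs,ys].astype(np.float32)))
# hypotheses: bar model silhouettes in side image: rear-bottom corner, pitch
s=load('side3')
for x,z,p in((.018,.05,0),(.018,.095,37),(.018,.10,37),(.02,.085,30)):
    p=np.radians(p);c=[W(x+a*np.cos(p)+b*np.sin(p),-.172+w,z-a*np.sin(p)+b*np.cos(p)) for a,b,w in((0,0,-.011),(0,.018,-.011),(.076,.018,-.011),(.076,0,-.011),(0,.018,.011),(.076,.018,.011))]
    print(x,z,proj(s,c).round(1).tolist())
"
```

```text
side0 [43  0 12  6 59] ((48.5, 2.5), (5.0, 11.0), 90.0)
side2 [ 20  10  22  16 192] ((30.943300247192383, 17.75257682800293), (22.64221954345703, 8.935046195983887), 23.962491989135742)
side3 [ 20  11  23  14 201] ((30.92465591430664, 18.03424644470215), (23.525270462036133, 9.246251106262207), 20.556045532226562)
0.018 0.05 [[363.2, 278.5], [363.6, 274.8], [389.7, 272.3], [389.1, 276.0], [362.3, 268.6], [388.2, 266.2]]
0.018 0.095 [[364.2, 269.1], [368.3, 265.7], [388.0, 273.4], [383.8, 276.7], [367.0, 259.5], [386.5, 267.3]]
0.018 0.1 [[364.3, 268.1], [368.5, 264.6], [388.2, 272.3], [384.0, 275.6], [367.1, 258.4], [386.7, 266.2]]
0.02 0.085 [[364.6, 271.2], [368.2, 267.6], [389.8, 273.4], [386.2, 276.9], [366.8, 261.4], [388.3, 267.3]]
```

>>> drive_tool:
  motion:
    - [[0, 0, 0], 0]
    - [[0, 0, 0], 0]
    - [[0, 0, 0], 0]
    - [[0, 0, 0], 0]
    - [[0, 0, 0], 0]
    - [[0, 0, 0], 0]
  claw: 1
  squeeze: 60

```text
time: 8.83
position: [0.5311, 0.0373, 0.0801]
eef_rot: [1.181, 1.229, -1.183]
contact_force: [-3.3, -0.3, 6.5]
grip_width: 0.0102
```

```bash
python3 st.py; python3 -c "
import numpy as np
r=.228
p=lambda t:np.array([.09-r*np.cos(t),.095+r*np.sin(t)])
for a in np.arange(0,1.25,.05):
    d=(p(a+.05)-p(a))*1000;print(round(a+.05,2),'toolx',(-d[1]).round(1),'tooly',d[0].round(1),'abs',p(a+.05).round(4))"
```

```text
t 8.8333 L [-0.1389  0.0017  0.0801] F [-3.3 -0.2  6.5] w 0.0102 turn 0.003 tilt [-0.003  0.001 -1.   ]
q [-0.4   0.62  0.35  2.15 -0.47  0.45  0.35]
0.05 toolx -11.4 tooly 0.3 abs [-0.1377  0.1064]
0.1 toolx -11.4 tooly 0.9 abs [-0.1369  0.1178]
0.15 toolx -11.3 tooly 1.4 abs [-0.1354  0.1291]
0.2 toolx -11.2 tooly 2.0 abs [-0.1335  0.1403]
0.25 toolx -11.1 tooly 2.5 abs [-0.1309  0.1514]
0.3 toolx -11.0 tooly 3.1 abs [-0.1278  0.1624]
0.35 toolx -10.8 tooly 3.6 abs [-0.1242  0.1732]
0.4 toolx -10.6 tooly 4.2 abs [-0.12    0.1838]
0.45 toolx -10.4 tooly 4.7 abs [-0.1153  0.1942]
0.5 toolx -10.1 tooly 5.2 abs [-0.1101  0.2043]
0.55 toolx -9.9 tooly 5.7 abs [-0.1044  0.2142]
0.6 toolx -9.6 tooly 6.2 abs [-0.0982  0.2237]
0.65 toolx -9.2 tooly 6.7 abs [-0.0915  0.233 ]
0.7 toolx -8.9 tooly 7.1 abs [-0.0844  0.2419]
0.75 toolx -8.5 tooly 7.6 abs [-0.0768  0.2504]
0.8 toolx -8.1 tooly 8.0 abs [-0.0688  0.2586]
0.85 toolx -7.7 tooly 8.4 abs [-0.0605  0.2663]
0.9 toolx -7.3 tooly 8.7 abs [-0.0517  0.2736]
0.95 toolx -6.9 tooly 9.1 abs [-0.0426  0.2805]
1.0 toolx -6.4 tooly 9.4 abs [-0.0332  0.2869]
1.05 toolx -5.9 tooly 9.7 abs [-0.0234  0.2928]
1.1 toolx -5.4 tooly 10.0 abs [-0.0134  0.2982]
1.15 toolx -4.9 tooly 10.3 abs [-0.0031  0.3031]
1.2 toolx -4.4 tooly 10.5 abs [0.0074 0.3075]
1.25 toolx -3.9 tooly 10.7 abs [0.0181 0.3114]
```

>>> drive_tool:
  motion:
    - [[-5.7, 0.1, 0], 0]
    - [[-5.7, 0.2, 0], 0]
    - [[-11.4, 0.9, 0], 0]
    - [[-11.3, 1.4, 0], 0]
    - [[-11.2, 2, 0], 0]
    - [[-11.1, 2.5, 0], 0]
    - [[-11, 3.1, 0], 0]
    - [[-10.8, 3.6, 0], 0]
    - [[-10.6, 4.2, 0], 0]
    - [[0, 0, 0], 0]

```text
time: 9.67
position: [0.5481, 0.038, 0.1689]
eef_rot: [1.18, 1.231, -1.185]
contact_force: [-4.6, -0.2, -4.4]
grip_width: 0.0098
```

```bash
python3 st.py
```

```text
t 9.6667 L [-0.1219  0.0018  0.1689] F [-4.6 -0.1 -4.4] w 0.0098 turn 0.003 tilt [-0.005  0.001 -1.   ]
q [-0.5   0.5   0.47  2.07 -0.37  0.66  0.26]
```

>>> drive_tool:
  motion:
    - [[-10.4, 4.7, 0], 0]
    - [[-10.1, 5.2, 0], 0]
    - [[-9.9, 5.7, 0], 0]
    - [[-9.6, 6.2, 0], 0]
    - [[-9.2, 6.7, 0], 0]
    - [[-8.9, 7.1, 0], 0]
    - [[-8.5, 7.6, 0], 0]
    - [[-8.1, 8, 0], 0]
    - [[-7.7, 8.4, 0], 0]
    - [[-7.3, 8.7, 0], 0]
    - [[0, 0, 0], 0]
    - [[0, 0, 0], 0]

```text
time: 10.67
position: [0.6118, 0.0405, 0.259]
eef_rot: [1.177, 1.24, -1.192]
contact_force: [-16.3, 0.3, 15.1]
grip_width: 0.0096
```

```bash
python3 st.py; python3 -c "
from h import *
from bench import arm
grab(arm,'side','side4');grab(arm,'top','top4')
a=cv2.resize(load('side4')[1]['color'][120:300,280:420],(400,514),interpolation=2)
b=cv2.resize(load('top4')[1]['color'][140:280,190:300],(400,509),interpolation=2)
cv2.imwrite('pics/c8.png',np.hstack([a[:509],b]))"
```

```text
t 10.6667 L [-0.0581  0.0021  0.259 ] F [-16.2   0.9  15.1] w 0.0096 turn 0.002 tilt [-0.016  0.003 -1.   ]
q [-0.52  0.47  0.54  1.85 -0.3   0.92  0.2 ]
```

View pics/c8.png

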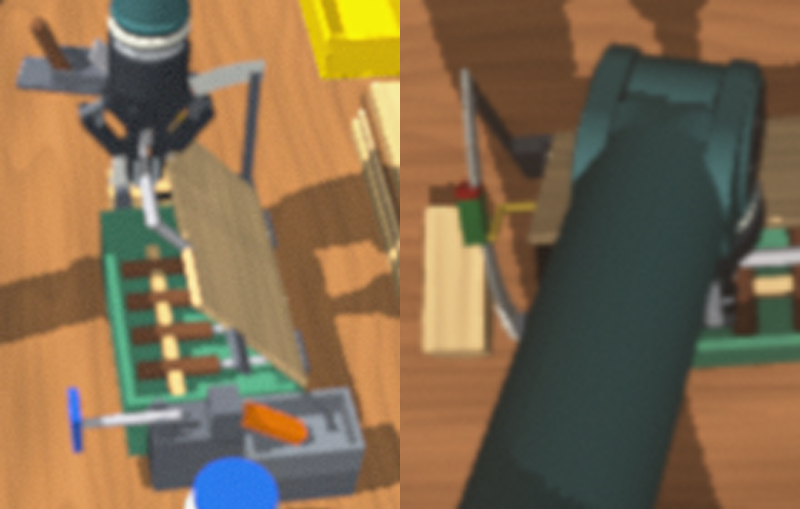

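>>> drive_tool:
  motion:
    - [[-2.3, -2, 0], 0]
    - [[0, 0, 0], 0]

```text
time: 10.93
position: [0.6134, 0.0405, 0.2604]
eef_rot: [1.18, 1.232, -1.186]
contact_force: [-7.6, -0.9, 4.1]
grip_width: 0.0096
```

```bash
python3 st.py
```

```text
t 10.9333 L [-0.0566  0.002   0.2604] F [-7.6 -0.6  4.1] w 0.0096 turn 0.003 tilt [-0.007  0.001 -1.   ]
q [-0.52  0.47  0.54  1.85 -0.3   0.91  0.19]
```

>>> drive_tool:
  motion:
    - [[-3.9, 4.1, 0], 0]
    - [[-3.8, 4.2, 0], 0]
    - [[-3.7, 4.3, 0], 0]
    - [[-3.6, 4.3, 0], 0]
    - [[-3.4, 4.5, 0], 0]
    - [[-3.3, 4.6, 0], 0]
    - [[0, 0, 0], 0]

```text
time: 11.52
position: [0.6446, 0.0417, 0.2831]
eef_rot: [1.183, 1.225, -1.18]
contact_force: [-3.7, 0.8, 3.3]
grip_width: 0.0097
```

```bash
python3 st.py
```

```text
t 11.5167 L [-0.0254  0.0021  0.2831] F [-3.7  0.9  3.3] w 0.0097 turn 0.003 tilt [ 0.003  0.    -1.   ]
q [-0.51  0.48  0.54  1.77 -0.29  0.97  0.19]
```

>>> drive_tool:
  motion:
    - [[-3, 4.8, 0], 0]
    - [[-2.9, 4.9, 0], 0]
    - [[-2.7, 5, 0], 0]
    - [[-2.6, 5, 0], 0]
    - [[-2.5, 5.1, 0], 0]
    - [[0, 0, 0], 0]
    - [[0, 0, 0], 0]

```text
time: 12.1
position: [0.6695, 0.0426, 0.2965]
eef_rot: [1.184, 1.224, -1.179]
contact_force: [-2.8, 1.7, 3.8]
grip_width: 0.0093
```

```bash
python3 st.py; python3 -c "
from h import *
from bench import arm
grab(arm,'side','side5');grab(arm,'top','top5')
a=cv2.resize(load('side5')[1]['color'][120:220,280:380],(400,400),interpolation=2)
b=cv2.resize(load('top5')[1]['color'][150:250,190:290],(400,400),interpolation=2)
cv2.imwrite('pics/c9.png',np.hstack([a,b]))"
```

```text
t 12.1 L [-0.0004  0.0022  0.2965] F [-2.7  1.8  3.8] w 0.0093 turn 0.003 tilt [ 0.004  0.    -1.   ]
q [-0.49  0.5   0.54  1.69 -0.3   1.02  0.19]
```

View pics/c9.png

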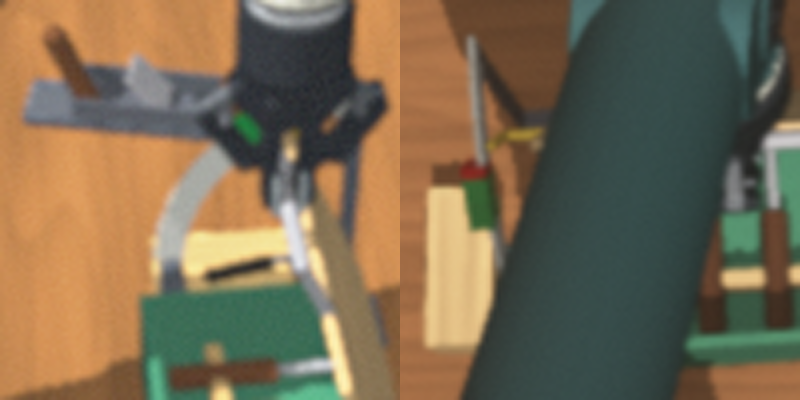

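>>> drive_tool:
  motion:
    - [[2.5, -5.1, 0], 0]
    - [[2.6, -5, 0], 0]
    - [[2.7, -5, 0], 0]
    - [[2.9, -4.9, 0], 0]
    - [[3, -4.8, 0], 0]
    - [[3.3, -4.6, 0], 0]
    - [[3.4, -4.5, 0], 0]
    - [[3.6, -4.3, 0], 0]
    - [[3.7, -4.3, 0], 0]
    - [[1.9, -2.1, 0], 0]
    - [[0, 0, 0], 0]
    - [[0, 0, 0], 0]

```text
time: 13.2
position: [0.6199, 0.0407, 0.2663]
eef_rot: [1.18, 1.232, -1.186]
contact_force: [-9.0, 1.5, 11.0]
grip_width: 0.0095
```

```bash
python3 st.py; python3 -c "
from h import *
from bench import arm
grab(arm,'side','side6');grab(arm,'top','top6')
for n in('top4','top5','top6'):
    oc=load(n);h=cv2.cvtColor(oc[1]['color'],cv2.COLOR_BGR2HSV)[165:225,200:235]
    r={}
    for nm,lo,hi in(('yel',(22,130,90),(32,255,255)),('green',(45,120,40),(80,255,255)),('red',(0,170,60),(4,255,255)),('red2',(172,150,60),(180,255,255))):
        k,_,st,ce=cv2.connectedComponentsWithStats(cv2.inRange(h,lo,hi));r[nm]=[(st[i].tolist(),ce[i].round(1).tolist()) for i in range(1,k) if st[i,4]>3]
    print(n,r)
# predicted pointer rows on the arc edge at several angles (radius .15, y=.17)
P=[W(.09-.15*np.cos(t),.172,.095+.15*np.sin(t)) for t in(.8,.85,.9,.95,1.025,1.05,1.15)]
print((proj(load('top6'),P)-[200,165]).round(1).tolist())
a=cv2.resize(load('side6')[1]['color'][120:300,280:420],(400,514),interpolation=2)[:509]
b=cv2.resize(load('top6')[1]['color'][140:280,190:300],(400,509),interpolation=2)
cv2.imwrite('pics/c10.png',np.hstack([a,b]))"
```

```text
t 13.2 L [-0.0501  0.002   0.2663] F [-8.9  1.8 11. ] w 0.0095 turn 0.002 tilt [-0.006  0.001 -1.   ]
q [-0.52  0.47  0.54  1.83 -0.3   0.93  0.19]
top4 {'yel': [], 'green': [([7, 31, 6, 10, 36], [9.3, 34.9])], 'red': [([6, 26, 5, 3, 9], [7.6, 27.4])], 'red2': []}
top5 {'yel': [([19, 17, 4, 2, 5], [20.6, 17.8])], 'green': [([7, 31, 5, 5, 16], [8.8, 33.0])], 'red': [([6, 26, 5, 3, 10], [7.7, 27.4])], 'red2': []}
top6 {'yel': [([13, 34, 2, 5, 6], [13.8, 36.2])], 'green': [([7, 31, 6, 10, 29], [9.4, 34.8])], 'red': [([6, 26, 5, 3, 9], [7.6, 27.4])], 'red2': []}
[[14.5, 39.4], [14.0, 36.9], [13.6, 34.4], [13.2, 31.8], [12.6, 27.7], [12.4, 26.3], [11.7, 20.7]]
```

View pics/c10.png

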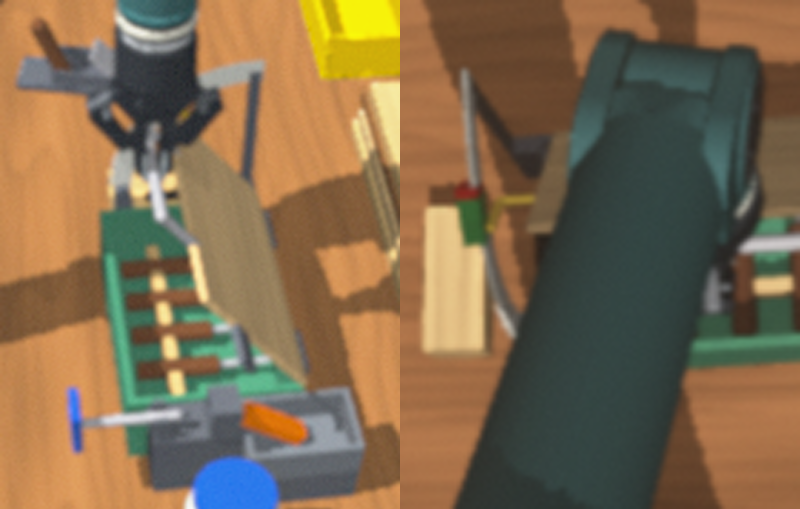

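>>> drive_tool:
  motion:
    - [[-0.7, -0.5, 0], 0]
    - [[-0.7, -0.5, 0], 0]
    - [[0, 0, 0], 0]
    - [[0, 0, 0], 0]
    - [[0, 0, 0], 0]
    - [[0, 0, 0], 0]
    - [[0, 0, 0], 0]
    - [[0, 0, 0], 0]
    - [[0, 0, 0], 0]
    - [[0, 0, 0], 0]

```text
time: 14.13
position: [0.6214, 0.0407, 0.2674]
eef_rot: [1.182, 1.228, -1.183]
contact_force: [-4.7, 2.1, 6.1]
grip_width: 0.0095
```

```bash
python3 st.py; python3 -c "
from bench import arm
from h import *
o=arm.get_obs();print('qd max',abs(o['qd']).max(),'theta',np.arccos((.09-toL(o['position'])[0])/.228))
grab(arm,'top','top7');grab(arm,'side','side7')
oc=load('top7');h=cv2.cvtColor(oc[1]['color'],cv2.COLOR_BGR2HSV)[165:225,200:235]
k,_,st,ce=cv2.connectedComponentsWithStats(cv2.inRange(h,(22,130,90),(32,255,255)));print(st[1:].tolist(),ce[1:].round(1))
for n in('side3','side7'):
    x0,x1,y0,y1=345,400,250,285
    h=cv2.cvtColor(load(n)[1]['color'],cv2.COLOR_BGR2HSV)[y0:y1,x0:x1];m=cv2.inRange(h,(0,130,60),(16,255,255));k,l,st,_=cv2.connectedComponentsWithStats(m)
    i=1+st[1:,4].argmax();ys,xs=np.nonzero(l==i);print(n,st[i],cv2.minAreaRect(np.c_[xs,ys].astype(np.float32)))
"; python3 st.py
```

```text
t 14.1333 L [-0.0486  0.002   0.2674] F [-4.6  2.2  6.1] w 0.0095 turn 0.002 tilt [-0.001  0.001 -1.   ]
q [-0.52  0.47  0.54  1.83 -0.3   0.92  0.19]
qd max 0.0019993540267594276 theta 0.9175850672063848
[[22, 29, 3, 1, 3], [14, 34, 1, 5, 5]] [[23. 29.]
 [14. 36.]]
side3 [ 20  11  23  14 201] ((30.92465591430664, 18.03424644470215), (23.525270462036133, 9.246251106262207), 20.556045532226562)
side7 [ 20  11  23  14 200] ((30.959856033325195, 17.985401153564453), (23.494836807250977, 9.227062225341797), 19.98310661315918)
t 14.2333 L [-0.0486  0.002   0.2675] F [-4.7  1.8  6. ] w 0.0089 turn 0.002 tilt [-0.001  0.001 -1.   ]
q [-0.52  0.47  0.54  1.83 -0.3   0.92  0.19]
```

The lid is holding still at about 0.92 rad, inside the green band, so I'm handing in.

```bash
python3 -c "
from bench import arm
print(arm.close_job())"
```

```text
the job is handed in; nothing more can be done
None
```

The chest is unlocked, and I handed the job in at about 14 s with the gripper holding the lid still inside the green band. One point is uncertain: the lock bar fell into the catch tray but is not lying flat.

- **Unlocking:** I pushed the blue pad until it stopped moving and the force climbed to about 18 N. The pictures then show the pad back home and the tunnel empty. The gripper never touched the lock bar.
- **Lock bar:** it leans at roughly 35°, front end on the tray floor and rear end against the tunnel side. It did not move while I worked the lid. I left it because touching it was not allowed, and by my estimate the ejector rod could no longer reach it for a second push.
- **Lid past the mark:** I raised it to about 1.16 rad with the pointer clearly past the red mark, keeping hold of the handle throughout.
- **Final hold:** the lid is at about 0.92 rad by the handle position (band 0.80 to 1.025). The pointer in the top picture gives about 0.9. The joints were at rest and the force reading was steady at about 8 N.
- **Unexplained force:** pushing the pad gave an upward force reading about as large as the push, with no visible obstruction. Lifting the lid briefly gave about 22 N along the handle's radius. Easing the path outward brought that down.
- **Other items:** I kept clear of everything else on the bench. The pictures show nothing displaced, though I did not measure those items again at the end.

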